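Third hand: press the new lamp into its sprung seat

TASK

Take the new lamp out of its carton by the white ceramic base, never touching or knocking the glass bulb, turn it so that the notch in its flange faces the locating pin, and lower it bulb first into the mouth of the lamp house, notch over the pin. Press it down against the sprung seat with about 11 N until the flange is flush with the rim (never push as hard as 25 N), and hold it so, steady and upright, while I fasten the clamps: after at least two seconds finish still gripping and pressing, do not let go. Leave the small beaker and the green-capped vial beside the carton, and the timer beside the lamp house, where they stand.

Things in the scene. Friction and masses are not known exactly. Their poses are not given: they have to be found in the camera images.
- lamp_grip (a point): Centre of the lamp's white ceramic base, the place to grip: a block 36 (own x) x 26 (own y) x 44 mm high, two 9 mm brass contact pins on top, red line on top at the notch's side. z = lamp's axis, up. Below this point: steel collar 41 mm wide from 22 to 26 mm, flange 60 mm wide from 26 to 34 mm, glass bulb to 80 mm. Starts upright, flange resting on the foam of its carton.
- lamp_notch (a point): Middle of the notch in the rim of the lamp's flange, level with the flange's top face: 30 mm from the lamp's axis, on the lamp's own -x side. The notch is open outward, 12 mm wide and 7.5 mm deep, through the whole flange.
- lamp: The whole lamp (flange, ceramic base, bulb), about 0.16 kg. Origin on its axis at the underside of its aluminium flange (60 mm wide, 8 mm thick), 34 mm below lamp_grip; axes as there.
- lamp_bulb: The clear glass bulb of the lamp, fixed to it, 21 mm across; origin at the underside of the flange, the bulb reaches 46 mm below it.
- lamp_carton: Open cardboard carton of the lamp, 102 x 102 mm and 70 mm high, full of grey foam with a round hole of 34 mm in the middle for the bulb; four flaps are folded outward and down (up to 30 mm beyond the sides). It does not move. Origin at the centre of its underside.
- lamp_house: Black finned metal lamp house on a foot plate 136 x 108 mm, fixed; aluminium top plate 112 x 112 mm, its upper face (the rim) 96 mm above the bench. Origin at the centre of its underside, z up. Light exit port on the own +x side, locating pin on the -x side. Two swing clamps, 17 mm high, are parked at corners +x+y and -x-y, over 45 mm from the mouth's axis.
- mouth (a point): Centre of the lamp house's round mouth (67 mm wide, 3 mm chamfer) at the height of the rim; axes as lamp_house. With the lamp home, its axis is the mouth's axis, its x axis points as the lamp house's, and its flange's top is at this height, so that lamp_grip stands 26 mm above this point.
- pin (a point): Locating pin of the lamp house: axis of the pin at the height of the rim, 30.5 mm from the axis of the mouth on the own -x side. Brass, 6 mm thick, vertical, its round end stands 8 mm above the rim; a red line on the rim lies just outside it.
- seat (a joint): How far the seat ring is pressed down, m: 0 at rest, 0.006 when the flange is flush with the rim, 0.012 at the hard stop. Its spring pushes back with 4 N at 0 and 1.1 N more per mm (10.6 N at 0.006).
- beaker: Small glass beaker, 47 mm across and 56 mm high, left of the carton, a bystander; origin at the centre of its underside.
- timer: White lab timer standing upright, 24 x 64 x 58 mm, right of the lamp house (another one stands far back), a bystander; origin at the centre of its underside.
- vial: Glass vial with a green cap, 31 mm across and 66 mm high, left of the carton, a bystander; origin at the centre of its underside.
- seat_top (a point): Centre of the top face of the sprung dark steel seat ring in the mouth (65 mm outside, 39 mm inside diameter). At rest it is 2 mm below the rim, so that a lamp just set on it stands with its flange 6 mm proud; it moves down as the ring is pressed.

How it is judged:
On the way, in this order (a step that is already met when the one before it is completed fails the run):
1. the lamp is lifted out of its carton in the fingers, the bulb clear of the foam (z of lamp_grip in the frame of lamp_carton above 0.155 m and contact force between the fingers and lamp above 1 N), for 0.1 s.
2. the lamp, its notch on the pin, is pressed against the sprung seat with 7 to 15 N, flange within 3.5 mm of flush, for two seconds without a break (contact force between lamp and seat between 7 and 15 N and z of lamp_grip in the frame of mouth between 0.0225 and 0.0295 m and horizontal distance between lamp_notch and pin below 0.006 m and horizontal distance between lamp and mouth below 0.005 m), for 2 s.
At the end, for the whole second after the job is handed in: The lamp is still gripped and pressed against the sprung seat with 7 to 15 N, at rest, its flange's top within 3.5 mm of the rim, upright within 4 degrees, centred within 5 mm, its notch on the pin (within 6 mm); beaker, timer and vial have moved less than 20 mm (all of step 2 and angle between lamp_grip's own z axis and vertical below 0.07 rad and contact force between the fingers and lamp above 1 N and linear speed of lamp below 0.01 m/s and distance of each of beaker, timer, vial from where it was at the start of the episode below 0.02 m); the arm keeps its last pose, push and grip.
It fails at once if the lamp is pressed on the sprung seat with more than 25 N, or jammed on the rim or pin with more than 40 N in all (contact force between lamp and seat above 25 N or contact force between lamp and lamp_house above 40 N).
It fails at once if the glass bulb is touched by the fingers (contact force between the fingers and lamp_bulb above 0.5 N).
It fails at once if the glass bulb is knocked against something (more than 4 N) (contact force between anything else and lamp_bulb above 4 N).
It fails at once if a bystander is pushed away or knocked over (distance of any of beaker, timer, vial from where it was at the start of the episode above 0.02 m or angle between any of beaker, timer, vial's own z axis and vertical above 0.5 rad).
It also fails if it takes over 48 s, if anything falls off the work surface, if the arm or the gripper's body presses on something with over 40 N, if the wrist force passes 120 N, or if a joint passes its speed limit or range.

ROBOT

A 7-joint arm with a two-finger parallel gripper is mounted at the origin on a cart in front of the work surface, level with it; the furniture and walls round the work are solid. World frame = base frame: x ahead of the robot, y to its left, z up, the work surface at z = 0. Lengths are in m, angles in rad, forces in N, time in s.
With the tool pointing down it reaches from about 0.4 to 0.85 m from the base axis. Payload 4.5 kg.
Tool frame: the origin (TCP) lies midway between the tips of the shut fingers; the grasp point (between the pads) lies 19 mm behind it; z points along the fingers, y is the line along which they close (so a half turn about z gives the same grasp; the last joint's range is limited). The gripper opens to 88 mm and grips with 3 to 60 N. Pads are 18 mm wide; open, the fingers measure 123 mm over their backs; the gripper's body (75 mm by 187 mm) begins 45 mm behind the grasp point.
Start: joints at [-1.147, 0.689, -0.195, 1.565, 0.157, 0.902, -0.215], TCP at [0.237, 0.578, 0.207] pointing down, gripper open.
Joint ranges: [-3.01, 3.01], [-0.46, 2.08], [-1.47, 1.51], [0.13, 2.56], [-1, 4.14], [0.04, 2.09], [-2.66, 2.66]. Speed limits (rad/s): [2.57, 2.57, 3.14, 3.14, 3.14, 3.14, 3.14].

INTERFACE

Orientations are given as a unit quaternion [x, y, z, w].
In Python, from plant import r gives the robot as it stands.
- The arm moves only by the tool carry_out, never from a script. Its argument "plan" is a list of rows, each an object with "rot": the turn, a rotation vector about the tool's x, y, z in rad, a list of three; "xyz": the shift along the tool's x, y, z in m, a list of three; "grip": the closure in counts, from 0 (fully open) to 255 (shut). In form: [{"rot": [wx, wy, wz], "xyz": [dx, dy, dz], "grip": grip}, ...]. A call has 1 to 8 rows; each row is the pose to reach, as a shift and turn from the pose commanded when the call began, along the tool's axes at that moment; what a row does not reach only later rows make up. A row lasts 1/12 s, in which the tool goes at most 41.7 mm and 7.16 degrees, less where a joint would pass 70% of its speed; a pose out of reach is approached as far as the arm can. A call with a gripper value outside its range is refused whole. The fingers move at their own pace and stop on an object; "squeeze" is the grip in N (left out, the last holds). Time passes only in rows, so rows that repeat a pose let the fingers close. It gives the time, the measured TCP pose, the force, the opening and the grip force at its end, in the units of the state.
- r.get_state(): the state, without advancing time (a new reading comes with each control period).
- r.snapshot(name): name is "side" or "top" or "wrist"; returns the picture (384x512x3 uint8, red, green, blue); there is no depth.
- r.camera_params(name): a dict with "fx", "fy", "cx", "cy" (pixels), "position" and "attitude" of the camera in the world; the wrist camera has in their place "hand_eye" (4x4, takes a point from camera to tool coordinates, whose origin is the TCP and whose axes are the flange's). Camera axes: x right, y down, z forward; pixel columns grow to the right and rows downward; lengths in m; the calibration is good to about 2 mm. A picture is of the moment at which its call begins: read the wrist's pose just before it. camera_params takes no time and is no camera call.
- r.finish_job(): hands the job in; it is judged then, once.
The state is a dict: "clock": time; "q": joint angles; "qd": joint speeds; "joint_torque": joint torques, N m; "tool_pos": TCP position; "eef_rot": TCP orientation; "contact_force": force on the tool from outside, world axes, zero at the start; "moment": the same for the moment, N m; "opening": opening from 0.0 (shut) to 1.0 (fully open); "finger_force": force on a finger pad.
Only numpy, scipy, OpenCV 4.12 (cv2) and the standard library are available. Lean on these libraries where they do the work, as an engineer would, in place of code of your own. Each camera call takes 0.05 s, during which the arm holds its last target. There are 200 camera calls.

## Working session

There is one attempt and no reset: what is moved stays moved. The work goes in short steps, Python scripts to look and compute and a tool call to move; the robot and the scene stay as the last step left them, time stands still between calls to the robot, and variables do not carry over. Pictures are saved under pics/ and viewed, at most 10 in all, crops included, and the job is handed in when it is done.

Besides the shell and the picture viewer there is one more tool, called after "Emit:" as a command line: name --argument value ..., lists and objects as JSON in quotes. carry_out: Moves the arm, as the interface text tells. Its arguments: {"type":"object","properties":{"plan":{"type":"array"},"squeeze":{"type":"number"}},"required":["plan"]}

```bash
mkdir -p pics; ls; python3 - <<'E'
from plant import r
import cv2,json
s=r.get_state();print(s)
for n in("side","top","wrist"):
    cv2.imwrite(f"pics/{n}0.png",r.snapshot(n)[:,:,::-1]);print(n,r.camera_params(n))
E
```

```text
pics
{'clock': 0.0, 'q': array([-1.14720046,  0.68999746, -0.19452898,  1.56631846,  0.15731658,
        0.90252784, -0.21509246]), 'qd': array([ 0.00186521, -0.00040412,  0.00039068,  0.00180707,  0.00082038,
        0.00018034,  0.00084975]), 'joint_torque': array([-5.24218849e-04, -5.27580178e+01, -1.26730286e+00, -1.53431743e+01,
       -5.26601239e-02,  6.55260388e-03,  1.73976769e-04]), 'tool_pos': array([0.23728556, 0.57745976, 0.20650889]), 'eef_rot': array([ 1.93612032e-01,  9.81077734e-01, -9.21556166e-04, -1.10610063e-04]), 'contact_force': array([-0.27177781, -0.35878525,  0.13629072]), 'moment': array([-0.00399826, -0.04956888,  0.0103445 ]), 'finger_force': 0.0, 'opening': 0.9996700602002565}
side {'fx': 364.0420191414584, 'fy': 364.0420191414584, 'cx': 254.32911933210212, 'cy': 189.6427165762929, 'position': array([0.38057325, 0.92540422, 0.53899274]), 'attitude': array([-0.04430396,  0.83511207, -0.5479265 ,  0.02003835])}
top {'fx': 433.1267471055377, 'fy': 433.1267471055377, 'cx': 251.9908980510658, 'cy': 193.6717677719942, 'position': array([ 0.33424238, -0.12933711,  1.35690811]), 'attitude': array([ 0.71221681, -0.6996745 ,  0.03393356, -0.04529156])}
wrist {'fx': 345.19251053318425, 'fy': 345.19251053318425, 'cx': 259.9461368813638, 'cy': 193.58354408141142, 'hand_eye': array([[-5.06679850e-04, -9.61572517e-01, -2.74550611e-01,
         7.01076916e-02],
       [ 9.99999851e-01, -4.31354667e-04, -3.34732389e-04,
         9.15521078e-04],
       [ 2.03440778e-04, -2.74550740e-01,  9.61572592e-01,
        -1.76208241e-01],
       [ 0.00000000e+00,  0.00000000e+00,  0.00000000e+00,
         1.00000000e+00]])}
```

View pics/top0.png

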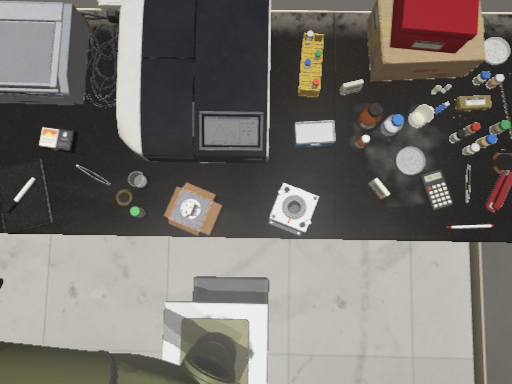

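View pics/side0.png

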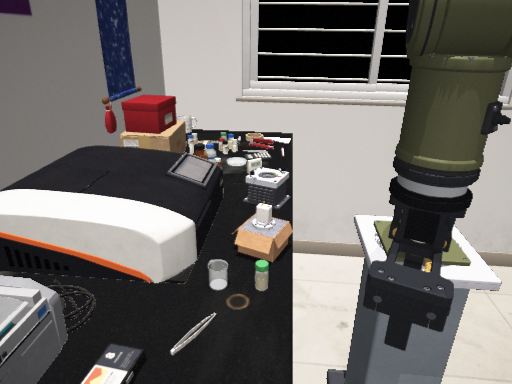

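The top view shows the carton with lamp at about (192,208), the lamp house at (294,208), the timer at (379,188), the beaker at (137,180) and the vial at (137,212). Next I cast rays and enlarge a crop.

```bash
cat > h.py <<'E'
from plant import r
import numpy as np,cv2
from scipy.spatial.transform import Rotation as R
def cam(n,s=None):
    p=r.camera_params(n);K=np.array([[p['fx'],0,p['cx']],[0,p['fy'],p['cy']],[0,0,1]])
    if 'position' in p: return K,R.from_quat(p['attitude']).as_matrix(),np.array(p['position'])
    s=s or r.get_state();A=R.from_quat(s['eef_rot']).as_matrix();H=p['hand_eye']
    return K,A@H[:3,:3],A@H[:3,3]+s['tool_pos']
def cast(c,uv,z):
    K,A,o=c;d=A@np.linalg.solve(K,[uv[0],uv[1],1.]);return o+d*(z-o[2])/d[2]
def proj(c,P):
    K,A,o=c;q=K@A.T@(np.array(P)-o);return q[:2]/q[2]
E
python3 - <<'E'
from h import *
t=cam('top')
for n,uv,z in(('lamp',(192,208),.15),('house',(294,208),.096),('timer',(379,188),.05),('beaker',(137,180),.03),('vial',(137,212),.06)):
    print(n,cast(t,uv,z),proj(cam('side'),cast(t,uv,z)))
i=cv2.imread('pics/top0.png');
cv2.imwrite('pics/crop.png',np.hstack([cv2.resize(i[175:240,160:225],None,fx=6,fy=6,interpolation=2),cv2.resize(i[175:240,262:327],None,fx=6,fy=6,interpolation=2)]))
E
```

```text
lamp [0.42673499 0.05856111 0.15      ] [266.3414934  193.98223464]
house [ 0.43606299 -0.23095209  0.096     ] [268.76010502 173.70348541]
timer [ 0.50496938 -0.49117032  0.05      ] [255.48186072 160.85715881]
beaker [0.52012732 0.25145037 0.03      ] [218.40656316 274.21451363]
vial [0.41866997 0.23812426 0.06      ] [263.54597467 262.86811793]
```

View pics/crop.png

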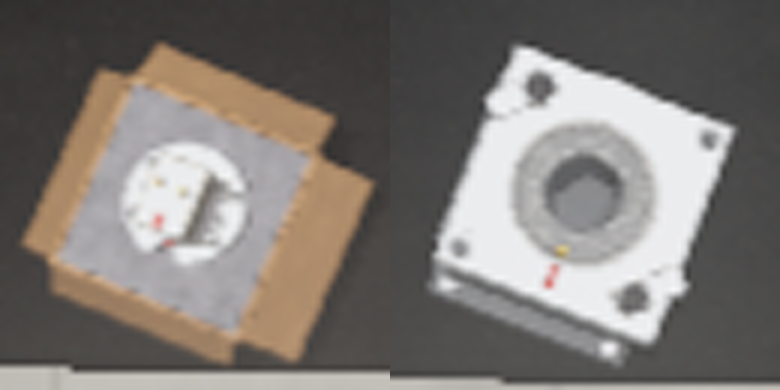

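The crop shows the lamp's red mark at crop (158,222), below and left of its contact pins. The house pin is at (561,250) against the mouth centre (584,193). Both have a yaw of about -20°, close to the tool's present yaw, so I can move straight over the lamp.

Emit:
carry_out --plan '[{"rot": [0,0,0],"xyz": [-0.02,-0.02,-0.01],"grip": 0},{"rot": [0,0,0],"xyz": [-0.045,-0.05,-0.02],"grip": 0},{"rot": [0,0,0],"xyz": [-0.07,-0.077,-0.02],"grip": 0},{"rot": [0,0,0],"xyz": [-0.098,-0.105,-0.02],"grip": 0},{"rot": [0,0,0],"xyz": [-0.125,-0.135,-0.02],"grip": 0},{"rot": [0,0,0],"xyz": [-0.15,-0.165,-0.02],"grip": 0},{"rot": [0,0,0],"xyz": [-0.175,-0.192,-0.02],"grip": 0},{"rot": [0,0,0],"xyz": [-0.2,-0.22,-0.02],"grip": 0}]'

```text
clock: 0.82
tool_pos: [0.3391, 0.2968, 0.2273]
eef_rot: [0.194, 0.981, -0.0, 0.0]
contact_force: [0.4, 0.8, -1.0]
opening: 1.004
finger_force: 0.0
```

Emit:
carry_out --plan '[{"rot": [0,0,0],"xyz": [-0.027,-0.029,0],"grip": 0},{"rot": [0,0,0],"xyz": [-0.054,-0.058,0],"grip": 0},{"rot": [0,0,0],"xyz": [-0.08,-0.087,0],"grip": 0},{"rot": [0,0,0],"xyz": [-0.107,-0.116,0],"grip": 0},{"rot": [0,0,0],"xyz": [-0.133,-0.145,0],"grip": 0},{"rot": [0,0,0],"xyz": [-0.155,-0.17,0],"grip": 0},{"rot": [0,0,0],"xyz": [-0.173,-0.188,0],"grip": 0},{"rot": [0,0,0],"xyz": [-0.173,-0.188,0],"grip": 0}]'

```text
clock: 1.48
tool_pos: [0.4289, 0.0531, 0.2271]
eef_rot: [0.198, 0.98, -0.001, 0.0]
contact_force: [-0.2, 0.2, -0.3]
opening: 1.002
finger_force: 0.0
```

```bash
python3 - <<'E'
from h import *
s=r.get_state();print(s['clock'],s['tool_pos'],R.from_quat(s['eef_rot']).as_matrix().round(3).tolist(),np.abs(s['qd']).max(),s['contact_force'],s['q'].round(2))
cv2.imwrite('pics/w1.png',r.snapshot('wrist')[:,:,::-1])
E
```

```text
1.4833 [0.4289049  0.05310463 0.22709001] [[-0.921, 0.389, 0.0], [0.389, 0.921, -0.003], [-0.001, -0.002, -1.0]] 0.07787880234401327 [-0.22175626  0.16595487 -0.34588305] [-0.06  0.42 -0.24  2.09  0.17  0.65  0.75]
```

View pics/w1.png

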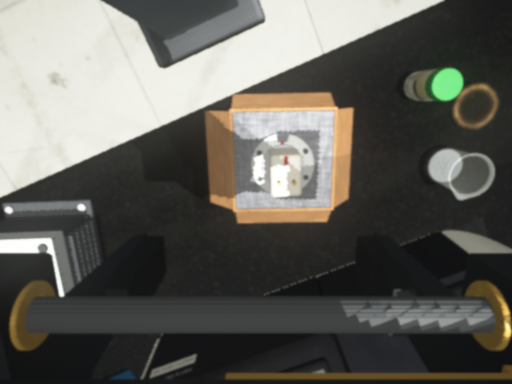

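The wrist view shows the carton centred at (284,160), with the lamp's flange round (284,163), the red mark at (285,160) and the base top near (286,178). The vial and beaker are on the right and clear. I'll enlarge it for measuring.

```bash
python3 - <<'E'
from h import *
i=cv2.imread('pics/w1.png')
c=i[90:225,200:360]
cv2.imwrite('pics/w1c.png',cv2.resize(c,None,fx=5,fy=4.4444444*1.0,interpolation=2)[:600])
hsv=cv2.cvtColor(i,cv2.COLOR_BGR2HSV)
m=((hsv[...,0]<8)|(hsv[...,0]>172))&(hsv[...,1]>110)&(hsv[...,2]>80)
ys,xs=np.nonzero(m);k=(xs>240)&(xs<330)&(ys>120)&(ys<210)
print(sorted(zip(ys[k],xs[k])))
E
```

```text
[(np.int64(142), np.int64(282)), (np.int64(157), np.int64(285)), (np.int64(157), np.int64(286)), (np.int64(158), np.int64(285)), (np.int64(158), np.int64(286)), (np.int64(159), np.int64(285)), (np.int64(159), np.int64(286)), (np.int64(160), np.int64(285)), (np.int64(160), np.int64(286)), (np.int64(161), np.int64(285)), (np.int64(161), np.int64(286)), (np.int64(162), np.int64(285)), (np.int64(162), np.int64(286))]
```

View pics/w1c.png

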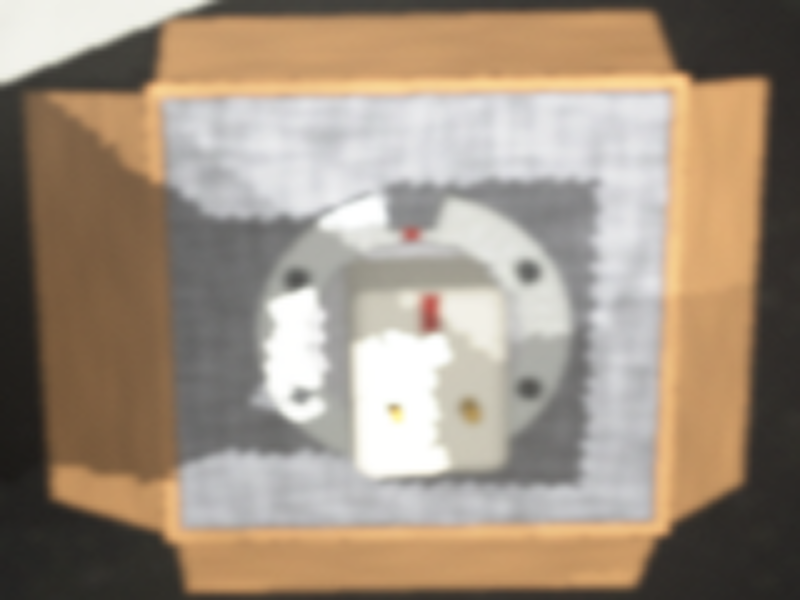

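The crop (x5, x4.44) shows the flange holes at (297,278), (527,270), (300,397), (529,388) and the notch at (413,205). The base's top corners are at (352,289), (505,289), (355,477), (507,470), and the red line at (430,313).

```bash
python3 - <<'E'
from h import *
w=cam('wrist');s=r.get_state();A=R.from_quat(s['eef_rot']).as_matrix()
f=lambda x,y,z:cast(w,(200+(x+.5)/5-.5,90+(y+.5)/4.44444-.5),z)
h=[f(x,y,.078) for x,y in((297,278),(527,270),(300,397),(529,388))]
t=[f(x,y,.126) for x,y in((352,289),(505,289),(355,477),(507,470))]
ang=lambda v:np.degrees(np.arctan2(-v[0],v[1]))
hc=np.mean(h,0);tc=np.mean(t,0)
print(hc,tc,'sizes',np.linalg.norm(h[1]-h[0]),np.linalg.norm(h[2]-h[0]),np.linalg.norm(t[1]-t[0]),np.linalg.norm(t[2]-t[0]))
n=f(413,205,.078);rl=f(430,313,.126);print('notch',n,rl,np.linalg.norm(n-hc))
print('yaw holes',ang(h[0]-h[1]),ang(h[2]-h[3]),np.degrees(np.arctan2(*(hc-n)[1::-1])),'top',ang(t[0]-t[1]),ang(t[2]-t[3]),'tool',ang(A[:,1]))
print('left/right side', h[0],h[1])
for nm,z,P in(('h',.078,hc),('t',.126,tc)): print(A.T@(P-s['tool_pos']))
# house from top view
E
```

```text
[0.43116245 0.07875124 0.078     ] [0.43082548 0.07867102 0.126     ] sizes 0.043560512291278976 0.02608090419720359 0.02476591335391655 0.03571914301809773
notch [0.40554769 0.08891792 0.078     ] [0.41866728 0.08352051 0.126     ] 0.027558620402623687
yaw holes 159.53308945105596 159.88605962285274 -21.648484472768445 top 157.28028343207558 160.3825621946019 tool -22.700866643370983
left/right side [0.41141069 0.06292233 0.078     ] [0.42664233 0.10373305 0.078     ]
[0.00593123 0.02215404 0.14912121]
[0.00619423 0.02190893 0.1011213 ]
```

```bash
python3 - <<'E'
from h import *
s=r.get_state();A=R.from_quat(s['eef_rot']).as_matrix();print(s['clock'],s['tool_pos'],A.round(4).tolist(),np.abs(s['qd']).max())
E
```

```text
1.5333 [0.42808528 0.05616242 0.22714218] [[-0.9225, 0.3859, -0.0], [0.3859, 0.9225, -0.0009], [-0.0004, -0.0009, -1.0]] 0.06022441626004639
```

Emit:
carry_out --plan '[{"rot": [0,0,0],"xyz": [0,0,0],"grip": 0},{"rot": [0,0,0],"xyz": [0,0,0],"grip": 0}]'

```text
clock: 1.7
tool_pos: [0.4271, 0.0603, 0.2273]
eef_rot: [0.193, 0.981, 0.0, -0.0]
contact_force: [-0.5, -0.4, -0.1]
opening: 1.0
finger_force: 0.0
```

```bash
python3 - <<'E'
from h import *
s=r.get_state();A=R.from_quat(s['eef_rot']).as_matrix();print(s['clock'],s['tool_pos'],A.round(4).tolist(),np.abs(s['qd']).max())
i=cv2.imread('pics/w1.png');j=r.snapshot('wrist')[:,:,::-1].copy();cv2.imwrite('pics/w2.png',j)
# where did the lamp patch go
q=cv2.matchTemplate(j[100:240,180:380],i[130:205,240:325],cv2.TM_CCOEFF_NORMED)
_,v,_,l=cv2.minMaxLoc(q);print(v,'shift',l[0]+180-240,l[1]+100-130)
E
```

```text
1.7 [0.42707477 0.06031105 0.22728221] [[-0.9258, 0.378, -0.0003], [0.378, 0.9258, 0.0007], [0.0005, 0.0006, -1.0]] 0.013769878049659956
0.7500672340393066 shift -6 4
```

Emit:
carry_out --plan '[{"rot": [0,0,-0.02],"xyz": [0.001,0.009,0.01],"grip": 0},{"rot": [0,0,-0.035],"xyz": [0.002,0.017,0.02],"grip": 0},{"rot": [0,0,-0.035],"xyz": [0.002,0.017,0.02],"grip": 0},{"rot": [0,0,-0.035],"xyz": [0.002,0.017,0.02],"grip": 0},{"rot": [0,0,-0.035],"xyz": [0.002,0.017,0.02],"grip": 0},{"rot": [0,0,-0.035],"xyz": [0.002,0.017,0.02],"grip": 0}]'

```text
clock: 2.25
tool_pos: [0.432, 0.0755, 0.2073]
eef_rot: [0.176, 0.984, -0.0, -0.0]
contact_force: [-0.0, -0.1, -0.7]
opening: 1.001
finger_force: 0.0
```

```bash
python3 - <<'E'
from h import *
s=r.get_state();A=R.from_quat(s['eef_rot']).as_matrix();print(s['clock'],s['tool_pos'].tolist(),s['eef_rot'].tolist(),np.abs(s['qd']).max())
j=r.snapshot('wrist')[:,:,::-1].copy();cv2.imwrite('pics/w3.png',j)
u,v=proj(cam('wrist',s),[.432,.0756,.1]).round().astype(int);print(u,v)
u0,v0=max(u-60,0),max(v-50,0);print(u0,v0)
cv2.imwrite('pics/w3c.png',cv2.resize(j[v0:v0+100,u0:u0+120],None,fx=6,fy=6,interpolation=2))
E
```

```text
2.25 [0.4320164297482823, 0.07545890265932233, 0.20730328340437246] [0.1764136325126356, 0.9843161168260885, -9.4999685707565e-05, -5.826805868337087e-05] 0.008893574027672602
259 181
199 131
```

View pics/w3c.png

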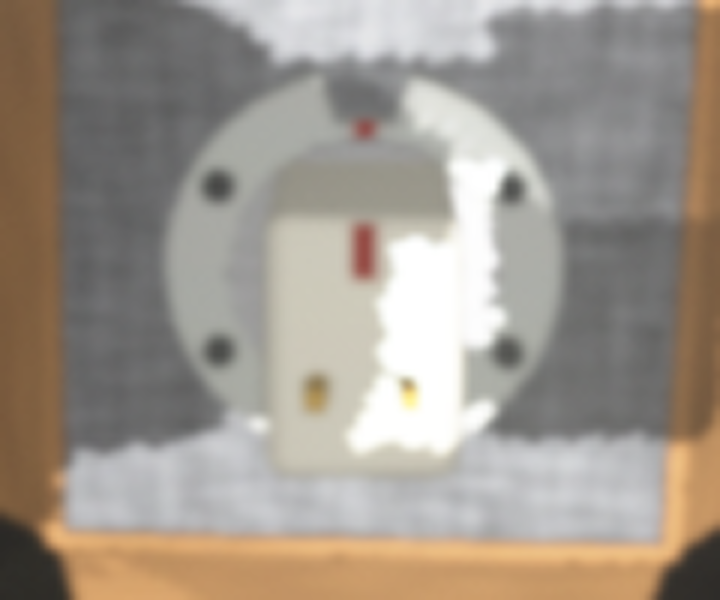

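The crop (origin 199,131, x6) shows holes at (218,186), (512,188), (219,352), (509,352). The notch is at (365,100), the top red line at (364,250), and the base top spans x 270-464, y 216-470. The tool is well aligned.

```bash
python3 - <<'E'
from h import *
s=dict(tool_pos=np.array([0.43201643,0.0754589,0.2073033]),eef_rot=[0.17641363,0.98431612,-9.5e-05,-5.83e-05])
w=cam('wrist',s);A=R.from_quat(s['eef_rot']).as_matrix()
f=lambda x,y,z:cast(w,(199+(x+.5)/6-.5,131+(y+.5)/6-.5),z)
h=[f(x,y,.078) for x,y in((218,186),(512,188),(219,352),(509,352))]
t=[f(x,y,.126) for x,y in((270,216),(464,216),(270,470),(464,470))]
hc=np.mean(h,0);tc=np.mean(t,0);n=f(365,100,.078)
print(hc,tc,n,[ (A.T@(p-s['tool_pos'])).round(4).tolist() for p in(hc,tc,n,f(364,250,.126))])
print(np.linalg.norm(t[1]-t[0]),np.linalg.norm(t[2]-t[0]))
ang=lambda v:np.degrees(np.arctan2(-v[0],v[1]))
print(ang(h[1]-h[0]),ang(h[3]-h[2]),ang(A[:,1]))
# house via top view, crop6 coordinates origin (262,175), second half starts 390
T=cam('top');g=lambda x,y,z:cast(T,(262+(x-390+.5)/6-.5,175+(y+.5)/6-.5),z)
c=g(584,193,.095);p=g(561,250,.1);print('house',c,p,np.degrees(np.arctan2(*(c-p)[1::-1])))
co=[g(x,y,.096) for x,y in((518,46),(735,129),(655,342),(437,258))];print(np.mean(co,0),ang(co[0]-co[1]),ang(co[3]-co[2]))
L=cast(T,(160+183.5/6-.5,175+205.5/6-.5),.078);print('lamp top view',L)
E
```

```text
[0.43230674 0.07558199 0.078     ] [0.43134862 0.07638889 0.126     ] [0.40814566 0.08463607 0.078     ] [[-0.0002, 0.0002, 0.1293], [0.0009, 0.0007, 0.0813], [0.0256, 0.0003, 0.1293], [0.0135, 0.0003, 0.0813]]
0.02453641787474564 0.03384054022716671
-20.741522710136127 -20.34466774339148 -20.321865866633765
house [ 0.4397966  -0.23076148  0.095     ] [ 0.41155706 -0.21947559  0.1       ] -21.78405492892386
[ 0.43964054 -0.23173022  0.096     ] -20.225931186454552 -20.09424102171886
lamp top view [0.42992384 0.07539185 0.078     ]
```

Emit:
carry_out --plan '[{"rot": [0,0,0],"xyz": [0,0,0.025],"grip": 0},{"rot": [0,0,0],"xyz": [0,0,0.055],"grip": 0},{"rot": [0,0,0],"xyz": [0,0,0.085],"grip": 0},{"rot": [0,0,0],"xyz": [0,0,0.105],"grip": 0},{"rot": [0,0,0],"xyz": [0,0,0.116],"grip": 0},{"rot": [0,0,0],"xyz": [0,0,0.12],"grip": 0},{"rot": [0,0,0],"xyz": [0,0,0.12],"grip": 0},{"rot": [0,0,0],"xyz": [0,0,0.12],"grip": 0}]' --squeeze 35

```text
clock: 2.97
tool_pos: [0.4325, 0.0755, 0.0878]
eef_rot: [0.177, 0.984, 0.0, 0.0]
contact_force: [0.3, -0.5, -0.0]
opening: 1.001
finger_force: 0.0
```

Emit:
carry_out --plan '[{"rot": [0,0,0],"xyz": [0,0,0],"grip": 120},{"rot": [0,0,0],"xyz": [0,0,0],"grip": 150},{"rot": [0,0,0],"xyz": [0,0,0],"grip": 255},{"rot": [0,0,0],"xyz": [0,0,0],"grip": 255},{"rot": [0,0,0],"xyz": [0,0,0],"grip": 255},{"rot": [0,0,0],"xyz": [0,0,0],"grip": 255},{"rot": [0,0,0],"xyz": [0,0,0],"grip": 255},{"rot": [0,0,0],"xyz": [0,0,0],"grip": 255}]'

```text
clock: 3.63
tool_pos: [0.4321, 0.0755, 0.0873]
eef_rot: [0.176, 0.984, 0.0, -0.0]
contact_force: [0.4, -0.1, -0.0]
opening: 0.416
finger_force: 0.0
```

Emit:
carry_out --plan '[{"rot": [0,0,0],"xyz": [0,0,0],"grip": 255},{"rot": [0,0,0],"xyz": [0,0,0],"grip": 255},{"rot": [0,0,0],"xyz": [0,0,0],"grip": 255},{"rot": [0,0,0],"xyz": [0,0,0],"grip": 255},{"rot": [0,0,0],"xyz": [0,0,0],"grip": 255}]'

```text
clock: 4.05
tool_pos: [0.4319, 0.0753, 0.0873]
eef_rot: [0.177, 0.984, -0.0, -0.0]
contact_force: [-0.2, -0.9, 0.1]
opening: 0.29
finger_force: 35.0
```

Emit:
carry_out --plan '[{"rot": [0,0,0],"xyz": [0,0,-0.01],"grip": 255},{"rot": [0,0,0],"xyz": [0,0,-0.03],"grip": 255},{"rot": [0,0,0],"xyz": [0,0,-0.055],"grip": 255},{"rot": [0,0,0],"xyz": [0,0,-0.085],"grip": 255},{"rot": [0,0,0],"xyz": [0,0,-0.115],"grip": 255},{"rot": [0,0,0],"xyz": [0,0,-0.145],"grip": 255},{"rot": [0,0,0],"xyz": [0,0,-0.165],"grip": 255},{"rot": [0,0,0],"xyz": [0,0,-0.17],"grip": 255}]'

```text
clock: 4.72
tool_pos: [0.4337, 0.0761, 0.2601]
eef_rot: [0.177, 0.984, 0.001, 0.003]
contact_force: [0.1, -0.6, -2.1]
opening: 0.293
finger_force: 35.0
```

Emit:
carry_out --plan '[{"rot": [0,0,0],"xyz": [-0.01,-0.015,0],"grip": 255},{"rot": [0,0,0],"xyz": [-0.03,-0.04,0],"grip": 255},{"rot": [0,0,0],"xyz": [-0.05,-0.07,0],"grip": 255},{"rot": [0,0,0],"xyz": [-0.07,-0.1,0],"grip": 255},{"rot": [0,0,0],"xyz": [-0.085,-0.125,0],"grip": 255},{"rot": [0,0,0],"xyz": [-0.096,-0.14,0],"grip": 255},{"rot": [0,0,0],"xyz": [-0.1,-0.145,0],"grip": 255},{"rot": [0,0,0],"xyz": [-0.1,-0.145,0],"grip": 255}]'

```text
clock: 5.38
tool_pos: [0.475, -0.0966, 0.256]
eef_rot: [0.178, 0.984, -0.0, -0.001]
contact_force: [1.0, 0.0, -2.8]
opening: 0.289
finger_force: 35.0
```

Emit:
carry_out --plan '[{"rot": [0,0,0],"xyz": [0,0,0],"grip": 255},{"rot": [0,0,0],"xyz": [0,0,0],"grip": 255},{"rot": [0,0,0],"xyz": [0,0,0],"grip": 255},{"rot": [0,0,0],"xyz": [0,0,0],"grip": 255}]'

```text
clock: 5.72
tool_pos: [0.4754, -0.0937, 0.2573]
eef_rot: [0.175, 0.985, 0.0, -0.0]
contact_force: [-0.8, 0.2, -1.9]
opening: 0.29
finger_force: 35.0
```

```bash
python3 - <<'E'
from h import *
s=r.get_state();print(s['clock'],s['tool_pos'].tolist(),s['eef_rot'].tolist(),np.abs(s['qd']).max(),s['contact_force'],s['finger_force'])
j=r.snapshot('wrist')[:,:,::-1].copy();cv2.imwrite('pics/w4.png',j)
print(proj(cam('wrist',s),[.4395,-.2312,.096]))
cv2.imwrite('pics/w4b.png',cv2.resize(j,(800,600),interpolation=2))
E
```

```text
5.7167 [0.47536823871127626, -0.0937398098505373, 0.2573239309116433] [0.17519622971693938, 0.984533499614266, 0.00024727502023003475, -8.991840740468123e-05] 0.007255799398132172 [-0.8220532   0.2440059  -1.87211736] 34.98252868652344
[118.66516852 181.72616865]
```

View pics/w4b.png

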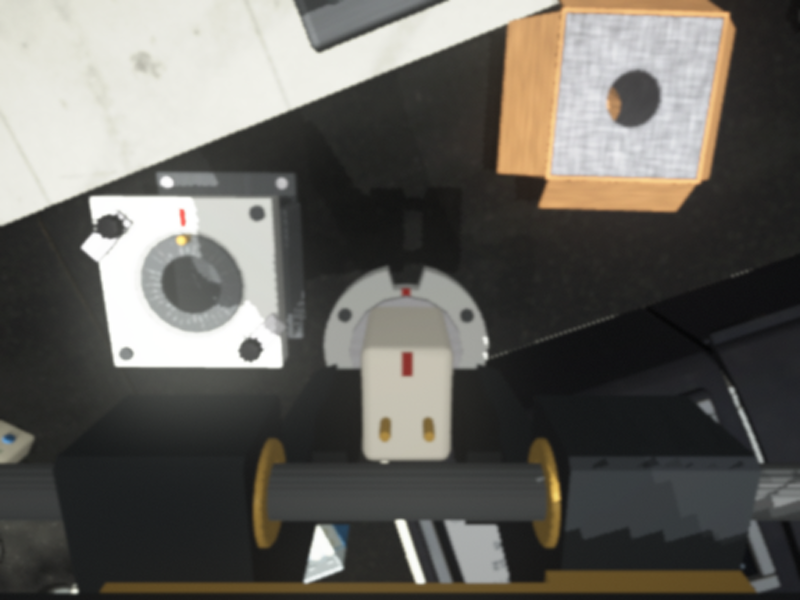

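The wrist view shows the lamp upright in the fingers, notch at (406,278). On the left are the house's mouth, centred about (192,282), with the pin at (181,240) and its red line at (182,217). The carton is empty. Next I fit the mouth circle and the rim's directions.

```bash
python3 - <<'E'
from h import *
from scipy.optimize import least_squares
s=dict(tool_pos=np.array([0.47536824,-0.09373981,0.25732393]),eef_rot=[0.17519623,0.9845335,.000247,-.00009])
w=cam('wrist',s);A=R.from_quat(s['eef_rot']).as_matrix();ty=A[:,1]
i=cv2.imread('pics/w4.png');hsv=cv2.cvtColor(i,cv2.COLOR_BGR2HSV);g=cv2.GaussianBlur(hsv[...,2],(3,3),0).astype(float)
c0=np.array([123.,180.]);P=[]
for a in np.linspace(0,2*np.pi,120,endpoint=False):
    d=np.array([np.cos(a),np.sin(a)]);rr=np.arange(22,42,.25);q=c0+rr[:,None]*d
    v=cv2.remap(g.astype(np.float32),q[:,0].astype(np.float32)[None],q[:,1].astype(np.float32)[None],1)[0]
    k=np.argmax(np.diff(v[::1])); P.append(cast(w,q[k],.096)[:2])
P=np.array(P)
f=least_squares(lambda p:np.hypot(*(P-p[:2]).T)-p[2],[.44,-.23,.035],loss='soft_l1',f_scale=.001)
print('mouth',f.x,np.median(np.abs(f.fun)))
H,S,V=[hsv[...,k].astype(int) for k in range(3)]
sub=np.zeros(H.shape,bool);sub[125:165,100:135]=1
red=sub&((H<8)|(H>172))&(S>100);yel=sub&(H>15)&(H<35)&(S>90)
mc=f.x[:2]
for n,m,z in(('red',red,.096),('pin',yel,.103)):
    y,x=np.nonzero(m);p=cast(w,(x.mean(),y.mean()),z)[:2];d=mc-p;print(n,len(x),x.mean(),y.mean(),p,np.hypot(*d),'yaw',np.degrees(np.arctan2(d[1],d[0])))
ang=lambda v:np.degrees(np.arctan2(-v[0],v[1]))
cr=[cast(w,(u/1.5625,v/1.5625),.096) for u,v in((90,197),(277,195),(115,367),(283,366))]
print('plate',np.mean(cr,0),[np.linalg.norm(cr[a]-cr[b]) for a,b in((0,1),(2,3),(0,2),(1,3))],ang(cr[1]-cr[0]),ang(cr[3]-cr[2]),'tool',ang(ty))
# lamp in hand: flange top is 60-? below
zt=s['tool_pos'][2]+.017-.026
for u,v in((344,315),(466,315),(406,278)): print(A.T@(cast(w,(u/1.5625-.2,v/1.5625-.2),zt)-s['tool_pos']))
E
```

```text
mouth [ 0.44069792 -0.22720287  0.03255144] 0.0002430390906987892
red 22 116.27272727272727 138.36363636363637 [ 0.39963228 -0.21380934] 0.043194599327482264 yaw -18.063706055235787
pin 35 116.31428571428572 153.0 [ 0.41246575 -0.21711125] 0.029981600898122587 yaw -19.669489620641944
plate [ 0.44152936 -0.22780926  0.096     ] [np.float64(0.11532973470438533), np.float64(0.11321834484261664), np.float64(0.11280854267799811), np.float64(0.11335004441212923)] -19.607880624898154 -19.848630209440284 tool -20.180159493288947
[ 0.0126417  -0.02162906  0.0089935 ]
[0.0126159  0.02222173 0.00901344]
[0.02627909 0.00066533 0.00900724]
```

Emit:
carry_out --plan '[{"rot": [0,0,0],"xyz": [-0.002,-0.015,0],"grip": 255},{"rot": [0,0,-0.008],"xyz": [-0.004,-0.04,0],"grip": 255},{"rot": [0,0,-0.008],"xyz": [-0.007,-0.07,0],"grip": 255},{"rot": [0,0,-0.008],"xyz": [-0.01,-0.1,0],"grip": 255},{"rot": [0,0,-0.008],"xyz": [-0.013,-0.125,0],"grip": 255},{"rot": [0,0,-0.008],"xyz": [-0.014,-0.138,0],"grip": 255},{"rot": [0,0,-0.008],"xyz": [-0.014,-0.138,0],"grip": 255},{"rot": [0,0,-0.008],"xyz": [-0.014,-0.138,0],"grip": 255}]'

```text
clock: 6.43
tool_pos: [0.4407, -0.2292, 0.2573]
eef_rot: [0.173, 0.985, 0.0, 0.0]
contact_force: [0.5, -0.1, -2.7]
opening: 0.288
finger_force: 35.0
```

Emit:
carry_out --plan '[{"rot": [0,0,0],"xyz": [0,0,0],"grip": 255},{"rot": [0,0,0],"xyz": [0,0,0.015],"grip": 255},{"rot": [0,0,0],"xyz": [0,0,0.04],"grip": 255},{"rot": [0,0,0],"xyz": [0,0,0.065],"grip": 255},{"rot": [0,0,0],"xyz": [0,0,0.09],"grip": 255},{"rot": [0,0,0],"xyz": [0,0,0.105],"grip": 255},{"rot": [0,0,0],"xyz": [0,0,0.11],"grip": 255},{"rot": [0,0,0],"xyz": [0,0,0.11],"grip": 255}]'

```text
clock: 7.1
tool_pos: [0.4407, -0.2276, 0.1464]
eef_rot: [0.171, 0.985, 0.001, -0.001]
contact_force: [-0.8, -0.9, -2.3]
opening: 0.287
finger_force: 35.0
```

Emit:
carry_out --plan '[{"rot": [0,0,0],"xyz": [0,0,0],"grip": 255},{"rot": [0,0,0],"xyz": [0,0,0],"grip": 255},{"rot": [0,0,0],"xyz": [0,0,0],"grip": 255}]'

```text
clock: 7.35
tool_pos: [0.4417, -0.2296, 0.1484]
eef_rot: [0.172, 0.985, -0.0, 0.001]
contact_force: [0.1, -0.8, -1.5]
opening: 0.288
finger_force: 35.0
```

```bash
python3 - <<'E'
from h import *
s=r.get_state();print(s['clock'],s['tool_pos'].tolist(),s['eef_rot'].tolist(),np.abs(s['qd']).max(),s['contact_force'],s['finger_force'])
j=r.snapshot('wrist')[:,:,::-1].copy();cv2.imwrite('pics/w5.png',j)
cv2.imwrite('pics/w5b.png',cv2.resize(j[100:300,130:390],None,fx=3,fy=3,interpolation=2))
E
```

```text
7.35 [0.441674633425471, -0.2295611095746243, 0.14840435053979423] [0.17240124220369665, 0.985026024373218, -0.00017372470805346584, 0.001229964975403644] 0.0048428215506978265 [ 0.12982112 -0.80705964 -1.48877183] 34.982483983039856
```

View pics/w5b.png

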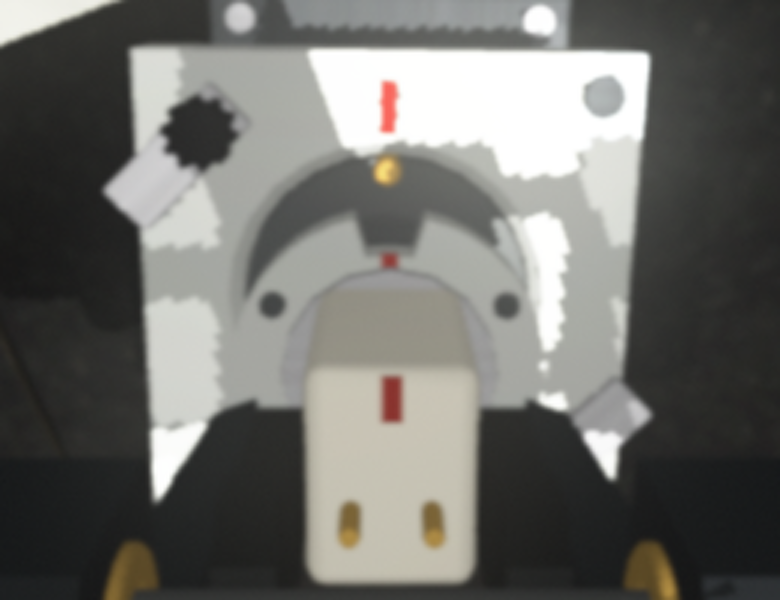

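The pin is at crop (387,171), its red line at (389,107) and the notch at (390,230). The flange holes are at (272,304) and (506,305), and the mouth edge spans about 246 to 530. It is nearly aligned, so I work out the remaining offsets in tool axes.

```bash
python3 - <<'E'
from h import *
s=dict(tool_pos=np.array([0.4416746,-0.2295611,0.1484044]),eef_rot=[0.17240124,0.98502602,-.00017,.00123])
w=cam('wrist',s);A=R.from_quat(s['eef_rot']).as_matrix()
f=lambda x,y,z:(A.T@(cast(w,(130+(x+.5)/3-.5,100+(y+.5)/3-.5),z)-s['tool_pos'])*1000).round(1)
zf=.1484+.017-.026
for n,a in dict(pin=(387,171,.103),red0=(388,84,.096),red1=(389,131,.096),h1=(272,304,zf),h2=(506,305,zf),notch=(390,232,zf),plTL=(131,47,.096),plTR=(650,53,.096),mtop=(390,150,.096),boltL=(201,130,.1),boltR=(603,95,.096)).items():print(n,f(*a))
print(A[:,2])
m=A.T@(np.array([.441,-.2282,.096])-s['tool_pos']);print(m)
E
```

```text
pin [31.7 -0.  45.3]
red0 [49.6  0.2 52.3]
red1 [39.4  0.4 52.3]
h1 [ 12.9 -21.4   9. ]
h2 [12.7 22.4  9. ]
notch [26.7  0.7  8.9]
plTL [ 57.5 -55.2  52.3]
plTR [56.2 56.8 52.3]
mtop [35.2  0.6 52.3]
boltL [ 40.1 -40.3  48.3]
boltR [47.2 47.1 52.3]
[ 2.36454761e-03 -7.59015905e-04 -9.99996916e-01]
[0.00122684 0.00104639 0.05240161]
```

Emit:
carry_out --plan '[{"rot": [0,0,0],"xyz": [0.0013,0,0.005],"grip": 255},{"rot": [0,0,0],"xyz": [0.0013,0,0.013],"grip": 255},{"rot": [0,0,0],"xyz": [0.0013,0,0.02],"grip": 255},{"rot": [0,0,0],"xyz": [0.0013,0,0.024],"grip": 255},{"rot": [0,0,0],"xyz": [0.0013,0,0.026],"grip": 255},{"rot": [0,0,0],"xyz": [0.0013,0,0.026],"grip": 255},{"rot": [0,0,0],"xyz": [0.0013,0,0.026],"grip": 255},{"rot": [0,0,0],"xyz": [0.0013,0,0.026],"grip": 255}]'

```text
clock: 8.07
tool_pos: [0.4396, -0.2291, 0.1214]
eef_rot: [0.173, 0.985, 0.0, 0.0]
contact_force: [-0.2, -0.4, -2.6]
opening: 0.287
finger_force: 35.0
```

Emit:
carry_out --plan '[{"rot": [0,0,0],"xyz": [0,0,0.002],"grip": 255},{"rot": [0,0,0],"xyz": [0,0,0.004],"grip": 255},{"rot": [0,0,0],"xyz": [0,0,0.006],"grip": 255},{"rot": [0,0,0],"xyz": [0,0,0.006],"grip": 255},{"rot": [0,0,0],"xyz": [0,0,0.006],"grip": 255},{"rot": [0,0,0],"xyz": [0,0,0.006],"grip": 255}]'

```text
clock: 8.57
tool_pos: [0.4395, -0.229, 0.1153]
eef_rot: [0.172, 0.985, 0.0, 0.0]
contact_force: [-0.5, 0.3, -1.4]
opening: 0.286
finger_force: 35.0
```

```bash
python3 - <<'E'
from h import *
s=r.get_state();print(s['clock'],s['tool_pos'],s['eef_rot'].round(4),s['contact_force'])
j=r.snapshot('wrist')[:,:,::-1].copy();cv2.imwrite('pics/w6.png',j)
cv2.imwrite('pics/w6b.png',cv2.resize(j[100:300,130:390],None,fx=3,fy=3,interpolation=2))
E
```

```text
8.5667 [ 0.43948654 -0.22902798  0.1152828 ] [0.1725 0.985  0.     0.    ] [-0.50053256  0.33214693 -1.42812044]
```

View pics/w6b.png

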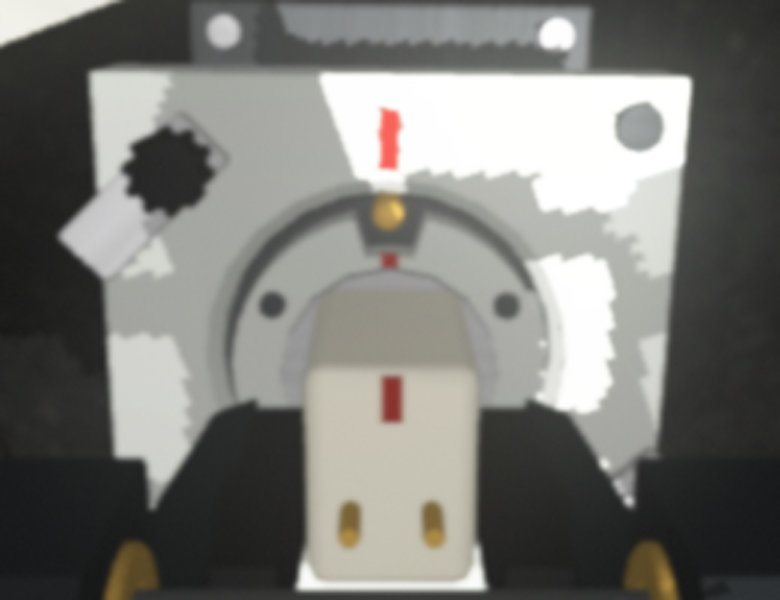

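The pin at (388,212) sits centred in the notch at (390,230), and the flange is concentric with the mouth. I press in small steps, watching the force.

Emit:
carry_out --plan '[{"rot": [0,0,0],"xyz": [-0.0005,0,0.0015],"grip": 255},{"rot": [0,0,0],"xyz": [-0.0005,0,0.003],"grip": 255},{"rot": [0,0,0],"xyz": [-0.0005,0,0.0045],"grip": 255},{"rot": [0,0,0],"xyz": [-0.0005,0,0.006],"grip": 255},{"rot": [0,0,0],"xyz": [-0.0005,0,0.006],"grip": 255},{"rot": [0,0,0],"xyz": [-0.0005,0,0.006],"grip": 255},{"rot": [0,0,0],"xyz": [-0.0005,0,0.006],"grip": 255}]'

```text
clock: 9.2
tool_pos: [0.4401, -0.2294, 0.1095]
eef_rot: [0.173, 0.985, -0.0, 0.0]
contact_force: [-1.0, -0.4, 3.6]
opening: 0.291
finger_force: 35.0
```

Emit:
carry_out --plan '[{"rot": [0,0,0],"xyz": [0,0,0.001],"grip": 255},{"rot": [0,0,0],"xyz": [0,0,0.002],"grip": 255},{"rot": [0,0,0],"xyz": [0,0,0.003],"grip": 255},{"rot": [0,0,0],"xyz": [0,0,0.004],"grip": 255},{"rot": [0,0,0],"xyz": [0,0,0.0045],"grip": 255},{"rot": [0,0,0],"xyz": [0,0,0.0045],"grip": 255},{"rot": [0,0,0],"xyz": [0,0,0.0045],"grip": 255},{"rot": [0,0,0],"xyz": [0,0,0.0045],"grip": 255}]'

```text
clock: 9.87
tool_pos: [0.4401, -0.2295, 0.1052]
eef_rot: [0.173, 0.985, -0.0, 0.0]
contact_force: [-1.9, -1.2, 7.6]
opening: 0.293
finger_force: 35.0
```

Emit:
carry_out --plan '[{"rot": [0,0,0],"xyz": [0,0,0.0005],"grip": 255},{"rot": [0,0,0],"xyz": [0,0,0.001],"grip": 255},{"rot": [0,0,0],"xyz": [0,0,0.001],"grip": 255},{"rot": [0,0,0],"xyz": [0,0,0.001],"grip": 255},{"rot": [0,0,0],"xyz": [0,0,0.001],"grip": 255},{"rot": [0,0,0],"xyz": [0,0,0.001],"grip": 255},{"rot": [0,0,0],"xyz": [0,0,0.001],"grip": 255},{"rot": [0,0,0],"xyz": [0,0,0.001],"grip": 255}]'

```text
clock: 10.53
tool_pos: [0.4401, -0.2295, 0.1043]
eef_rot: [0.173, 0.985, -0.0, 0.0]
contact_force: [-0.9, -0.2, 9.4]
opening: 0.289
finger_force: 35.0
```

```bash
python3 - <<'E'
from h import *
s=r.get_state();print(s['clock'],s['tool_pos'],s['eef_rot'].round(4),s['contact_force'])
j=r.snapshot('wrist')[:,:,::-1].copy();cv2.imwrite('pics/w7.png',j)
cv2.imwrite('pics/w7b.png',cv2.resize(j[100:300,130:390],None,fx=3,fy=3,interpolation=2))
for k in range(10):
    r.snapshot('wrist');print(r.get_state()['contact_force'].round(1))
E
```

```text
10.5333 [ 0.44007531 -0.22945095  0.10429061] [ 1.726e-01  9.850e-01 -2.000e-04  3.000e-04] [-0.8858365  -0.17603799  9.41832218]
[-1.6 -1.3  8.8]
[-1.5 -0.7  8.7]
[-2.2 -0.3 10. ]
[-1.8 -0.2  9.7]
[-1.8 -1.2  8.9]
[-2. -1. 10.]
[-1.9 -0.6  8.9]
[-2.   0.4  8.7]
[-2.3 -0.9  7.8]
[-1.8 -0.8  8.6]
```

View pics/w7b.png

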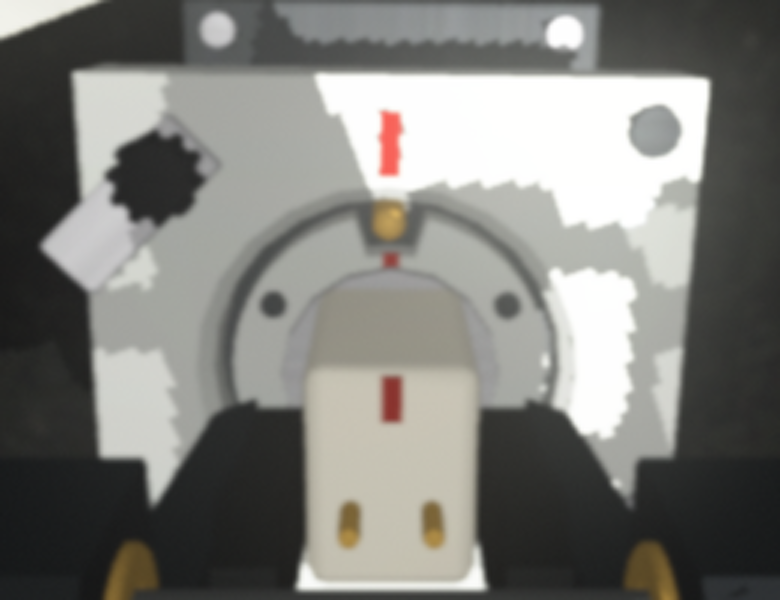

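The lamp has not slipped in the grip (holes still at (272,304) and (507,305)), the pin is in the notch, and the flange is flush and concentric. The wrist force averages about 9 N, which plus the lamp's weight puts about 11 N on the seat. Now I hold.

Emit:
carry_out --plan '[{"rot": [0,0,0],"xyz": [0,0,0],"grip": 255},{"rot": [0,0,0],"xyz": [0,0,0],"grip": 255},{"rot": [0,0,0],"xyz": [0,0,0],"grip": 255},{"rot": [0,0,0],"xyz": [0,0,0],"grip": 255},{"rot": [0,0,0],"xyz": [0,0,0],"grip": 255},{"rot": [0,0,0],"xyz": [0,0,0],"grip": 255},{"rot": [0,0,0],"xyz": [0,0,0],"grip": 255},{"rot": [0,0,0],"xyz": [0,0,0],"grip": 255}]'

```text
clock: 11.75
tool_pos: [0.4401, -0.2294, 0.1043]
eef_rot: [0.173, 0.985, -0.0, 0.0]
contact_force: [-1.2, -0.9, 8.9]
opening: 0.291
finger_force: 35.0
```

Emit:
carry_out --plan '[{"rot": [0,0,0],"xyz": [0,0,0],"grip": 255},{"rot": [0,0,0],"xyz": [0,0,0],"grip": 255},{"rot": [0,0,0],"xyz": [0,0,0],"grip": 255},{"rot": [0,0,0],"xyz": [0,0,0],"grip": 255},{"rot": [0,0,0],"xyz": [0,0,0],"grip": 255},{"rot": [0,0,0],"xyz": [0,0,0],"grip": 255},{"rot": [0,0,0],"xyz": [0,0,0],"grip": 255},{"rot": [0,0,0],"xyz": [0,0,0],"grip": 255}]'

```text
clock: 12.42
tool_pos: [0.4401, -0.2294, 0.1043]
eef_rot: [0.173, 0.985, -0.0, 0.0]
contact_force: [-0.6, 0.0, 9.5]
opening: 0.29
finger_force: 35.0
```

Emit:
carry_out --plan '[{"rot": [0,0,0],"xyz": [0,0,0],"grip": 255},{"rot": [0,0,0],"xyz": [0,0,0],"grip": 255},{"rot": [0,0,0],"xyz": [0,0,0],"grip": 255},{"rot": [0,0,0],"xyz": [0,0,0],"grip": 255},{"rot": [0,0,0],"xyz": [0,0,0],"grip": 255},{"rot": [0,0,0],"xyz": [0,0,0],"grip": 255},{"rot": [0,0,0],"xyz": [0,0,0],"grip": 255},{"rot": [0,0,0],"xyz": [0,0,0],"grip": 255}]'

```text
clock: 13.08
tool_pos: [0.4401, -0.2294, 0.1043]
eef_rot: [0.173, 0.985, -0.0, 0.0]
contact_force: [-1.2, -0.5, 10.1]
opening: 0.286
finger_force: 35.0
```

Emit:
carry_out --plan '[{"rot": [0,0,0],"xyz": [0,0,0],"grip": 255},{"rot": [0,0,0],"xyz": [0,0,0],"grip": 255},{"rot": [0,0,0],"xyz": [0,0,0],"grip": 255},{"rot": [0,0,0],"xyz": [0,0,0],"grip": 255},{"rot": [0,0,0],"xyz": [0,0,0],"grip": 255},{"rot": [0,0,0],"xyz": [0,0,0],"grip": 255}]'

```text
clock: 13.58
tool_pos: [0.4401, -0.2294, 0.1043]
eef_rot: [0.173, 0.985, -0.0, 0.0]
contact_force: [-1.6, 0.2, 8.4]
opening: 0.289
finger_force: 35.0
```

```bash
python3 -c "
from plant import r
s=r.get_state();print(s['clock'],s['tool_pos'],s['contact_force'],s['finger_force']);print(r.finish_job())"
```

```text
13.5833 [ 0.44011524 -0.22944     0.10429533] [-1.55181357  0.18439524  8.40240456] 34.98737812042236
the job is handed in; nothing more can be done
None
```

The lamp is seated with its notch over the pin and its flange flush, still gripped and pressed with an estimated 11 N; I held it for about 3 s and handed the job in at 13.6 s (no verdict came back).

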